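# Set the slotted selector on the gauge unit with the flat screwdriver

### The arm

A 7-joint arm with a two-finger parallel gripper is mounted at the origin on the work surface. World frame = base frame: x ahead of the robot, y to its left, z up, the work surface at z = 0. Lengths are in m, angles in rad, forces in N, time in s.
With the tool pointing down it reaches from about 0.35 to 0.9 m from the base axis. Payload 19.9 kg.
Tool frame: the origin (TCP) lies midway between the tips of the shut fingers; the grasp point (between the pads) lies 19 mm behind it; z points along the fingers, y is the direction in which the jaws open and shut (so a half turn about z gives the same grasp; the last joint's range is limited). The gripper opens to 94 mm and grips with 3 to 60 N. Pads are 16 mm wide; open, the fingers measure 119 mm over their backs; the gripper's body (75 mm by 177 mm) begins 78 mm behind the grasp point.
Start: joints at [-1.345, 0.417, -0.01, 1.614, 0.005, 1.111, -0.053], TCP at [0.165, 0.603, 0.205] pointing down, gripper open.
Joint ranges: [-2.81, 2.81], [-0.39, 2.02], [-1.27, 1.25], [0.06, 2.57], [-1.19, 4.33], [0.19, 2], [-2.82, 2.82]. Speed limits (rad/s): [1.89, 1.89, 2.39, 2.39, 3.01, 3.01, 3.01].

### API

Orientations are given as a rotation vector (axis times angle).
In Python, from plant import arm, vision gives the robot as it stands.
- The arm moves only by the shell command python3 -m jog 'ROWS' [OPENING] [FORCE]. ROWS is JSON, a list of rows, each a list of 6 numbers: the shift along the tool's x, y, z in m, then the turn, a rotation vector about the tool's x, y, z in rad. In form: [[dx, dy, dz, rx, ry, rz], ...]. A call has 1 to 20 rows; each row is the pose to reach, as a shift and turn from the pose measured when the call began, along the tool's axes at that moment; what a row does not reach only later rows make up. A row lasts 1/12 s, in which the tool goes at most 41.7 mm and 7.16 degrees, less where a joint would pass 70% of its speed; a pose out of reach is approached as far as the arm can. A call with a gripper value outside its range is refused whole. OPENING is the gripper's target within -1 to 1 (fully open at 1, half-way at 0, shut at -1), set as the call begins (- or left out, the last holds). The fingers move at their own pace and stop on an object; FORCE is the grip in N (left out, the last holds). Time passes only in rows, so rows that repeat a pose let the fingers close. It gives the time, the measured TCP pose, the force and the opening at its end, in the units of the state.
- arm.state(): the state, without advancing time (a new reading comes with each control period).
- vision.capture(name): name is "side" or "top"; returns a dict with "color" (384x512x3 uint8, red, green, blue), "fx", "fy", "cx", "cy" (pixels), "extrinsics" (4x4, takes a point from world to camera coordinates). Camera axes: x right, y down, z forward; pixel columns grow to the right and rows downward; lengths in m; the calibration is good to about 2 mm. A picture is of the moment at which its call begins. There is no depth.
- arm.close_job(): hands the job in, once; it reports no verdict.
The state is a dict: "time": time; "joints": joint angles; "joint_velocities": joint speeds; "joint_torque": joint torques, N m; "ee_pos": TCP position; "orientation": TCP orientation; "wrist_force": force on the tool from outside, world axes, zero at the start; "wrist_torque": the same for the moment, N m; "width": finger opening in m.
Only numpy, scipy, OpenCV 4.12 (cv2) and the standard library are available. Lean on these libraries where they do the work, as an engineer would, in place of code of your own. Each camera call takes 0.05 s, during which the arm holds its last target.

### The job

Take the flat screwdriver (the one with the longer, square handle) out of the rack, put its blade into the slotted brass selector on the blue unit that has the round pressure gauge, and turn it clockwise a quarter turn to its stop. Then stand the screwdriver back in the same rack hole that it came from and let go. Turn the selector only with the screwdriver, and leave the other tool in the rack and the selector on the unit with the two black push buttons alone.

Things in the scene. Friction and masses are not known exactly. Their poses are not given: they have to be found in the camera images.
- driver_handle (a point): Centre of the black handle (26 x 26 x 90 mm, square) of the flat screwdriver, 0.1-0.2 kg. Below: round guard 44 mm across, underside 53 mm below this point; shaft 10 mm thick; flat blade 16 mm wide, 4 mm thick, tip 118 mm below this point. z runs from tip to handle, x along the blade's width, y across it; handle faces square to x and y. Starts upright in the rack, blade down, this point 138 mm up.
- rack: Fixed grey tool rack, 70 x 190 mm; origin under its centre on the table, y along its length. Its top plate is 10 mm thick, top 85 mm above the table, with two 24 mm square holes at y = +45 and -45 mm. A tool hangs in each, its guard lying on the plate, with a few mm of play; the flat screwdriver may be in either.
- selector_slot (a point): Centre of the top of the slotted brass selector (about 38 mm across) on the gauge unit, 76 mm above the table. x runs along the slot and turns with it (same either way round), z up. The slot is 7 mm wide, 12 mm deep, open at both ends; its upper 6 mm flare at 45 degrees to 19 mm, so the blade must be 8 to 11 mm below this point to turn it. A lower fixed ring, 58 mm across, surrounds it.
- selector (a joint): Turn of that selector in rad, growing clockwise seen from above. It starts near 0 (0 to 0.15, slot pointing roughly at the gauge, a white dial 42 mm across, no higher than the selector, 58 mm from it) and has stops at 0 and 1.57. It takes about 0.1 N m and stays where left. The blade has about 0.2 rad of play in the slot. The unit is a fixed blue box, 130 x 120 x 60 mm.
- other_selector (a joint): Turn in rad of the identical selector on the second blue unit, which has two small black push buttons in place of the gauge; starts at 0 to 0.15, to be left alone.
- nut_driver: The other tool in the rack, to be left alone: a nut driver with a round black handle 22 mm across and only 60 mm tall, the same guard, and a round steel socket. Origin on its axis, 53 mm above the guard's underside, z up the handle; its top is 153 mm above the table. It hangs in the hole 90 mm from the screwdriver's.
Mind the look-alikes: they are no part of the job. Leave any green, purple or turquoise look-alike of the part that bears driver_handle alone.

How it is judged:
On the way, in this order (a step that is already met when the one before it is completed fails the run):
1. the screwdriver is lifted clear of the rack (height (world z) of driver_handle above 0.2 m), for 0.1 s.
2. the selector is turned to its stop (within 0.3 rad) with the screwdriver's blade in its slot (value of joint selector above 1.27 rad and horizontal distance between driver_handle and selector_slot below 0.04 m and z of driver_handle in the frame of selector_slot below 0.116 m), for 0.1 s.
At the end, for the whole second after the job is handed in: The selector on the gauge unit is at its clockwise stop, within 0.3 rad (17 degrees), and the flat screwdriver stands upright (within 0.2 rad), at rest and released, in the rack hole it came from (handle within 22 mm of where it started) (value of joint selector above 1.27 rad and distance of driver_handle from where it was at the start of the episode below 0.022 m and angle between driver_handle's own z axis and vertical below 0.2 rad and linear speed of driver below 0.02 m/s); the robot touches nothing.
It fails at once if the selector on the button unit is turned by more than 0.2 rad from its starting range (reads over 0.35) (value of joint other_selector above 0.35 rad).
It fails at once if the nut driver is lifted out, knocked over or moved by more than 30 mm (distance of nut_driver from where it was at the start of the episode above 0.03 m or angle between nut_driver's own z axis and vertical above 0.4 rad).
It fails at once if the selector is pushed by the gripper's fingers rather than by the screwdriver (contact force between the fingers and selector above 1 N).
It also fails if it takes over 61 s, if anything falls off the work surface, if the arm or the gripper's body presses on something with over 40 N, if the wrist force passes 120 N, or if a joint passes its speed limit or range.

## Working session

There is one attempt and no reset: what is moved stays moved. The work goes in short steps, Python scripts to look and compute and a shell command to move; the robot and the scene stay as the last step left them, time stands still between calls to the robot, and variables do not carry over. Pictures are saved under pics/ and viewed, and the job is handed in when it is done.

```bash
ls; mkdir -p pics; python3 - <<'E'
from plant import arm, vision
import cv2
s=arm.state(); print({k:s[k] for k in ('time','ee_pos','orientation','wrist_force','width')})
for n in('top','side'):
    c=vision.capture(n); cv2.imwrite(f'pics/{n}0.png',c['color'][:,:,::-1])
    print(n,c['fx'],c['fy'],c['cx'],c['cy']); print(c['extrinsics'])
E
```

```text
pics
{'time': 0.0, 'ee_pos': array([0.16529091, 0.60235473, 0.20480787]), 'orientation': array([-4.19415429e-01, -3.11340552e+00,  1.93199927e-03]), 'wrist_force': array([ 0.16503817,  0.1186841 , -0.34165044]), 'width': 0.09396381347627951}
top 386.4346750373585 386.4346750373585 254.058170110925 201.4431526113943
[[ 2.46883615e-02 -9.99322892e-01 -2.72808012e-02  5.59262349e-04]
 [-9.98613495e-01 -2.33833317e-02 -4.71625541e-02  4.83342112e-01]
 [ 4.64927039e-02  2.84073425e-02 -9.98514623e-01  9.06118475e-01]
 [ 0.00000000e+00  0.00000000e+00  0.00000000e+00  1.00000000e+00]]
side 353.06411635407073 353.06411635407073 251.406860705077 190.73298136519546
[[-0.95853935 -0.28434566 -0.01870463  0.47683806]
 [-0.15630655  0.57952829 -0.79982199  0.17724437]
 [ 0.23826578 -0.76373719 -0.59994576  0.7401269 ]
 [ 0.          0.          0.          1.        ]]
```

View pics/top0.png

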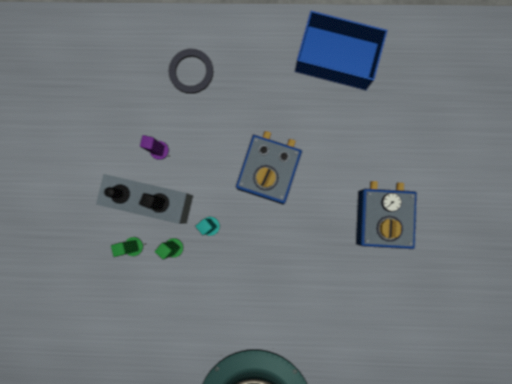

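View pics/side0.png

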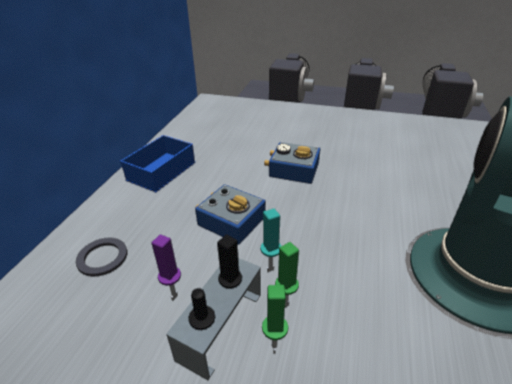

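```bash
python3 - <<'E'
import cv2,numpy as np
t=cv2.imread('pics/top0.png'); s=cv2.imread('pics/side0.png')
cv2.imwrite('pics/t_rack.png',cv2.resize(t[165:235,85:205],None,fx=6,fy=6,interpolation=cv2.INTER_CUBIC))
cv2.imwrite('pics/t_unit.png',cv2.resize(t[170:260,345:430],None,fx=6,fy=6,interpolation=cv2.INTER_CUBIC))
cv2.imwrite('pics/s_rack.png',cv2.resize(s[225:375,150:290],None,fx=4,fy=4,interpolation=cv2.INTER_CUBIC))
E
```

```text
(no output)
```

View pics/t_rack.png

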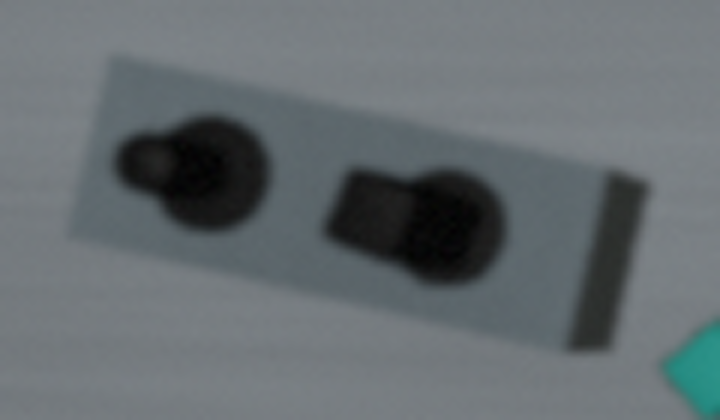

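View pics/t_unit.png

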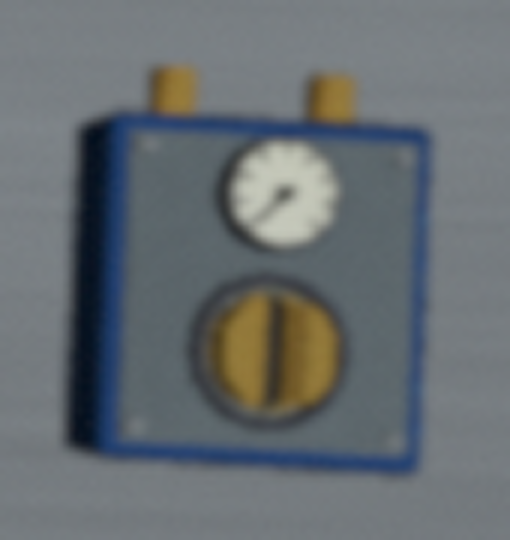

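View pics/s_rack.png

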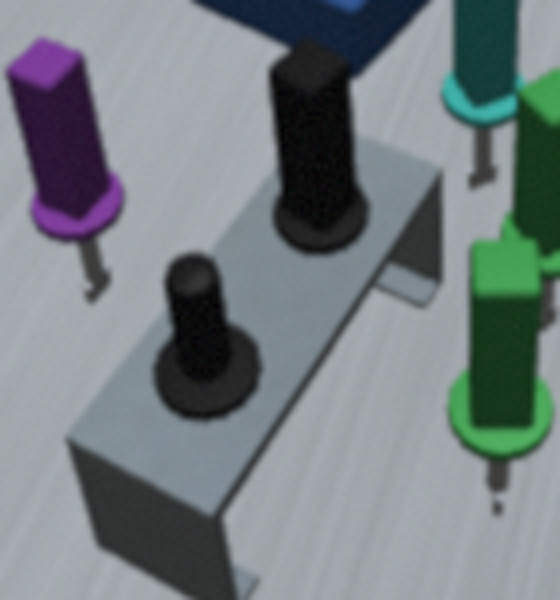

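```bash
cat > h.py <<'E'
import numpy as np,cv2
from plant import arm,vision
from scipy.spatial.transform import Rotation as R
def ray(c,u,v):
    E=c['extrinsics'];d=np.array([(u-c['cx'])/c['fx'],(v-c['cy'])/c['fy'],1]);r=E[:3,:3].T
    return -r@E[:3,3], r@d
def onz(c,u,v,z):
    o,d=ray(c,u,v);return o+d*(z-o[2])/d[2]
def proj(c,p):
    E=c['extrinsics'];q=E[:3,:3]@np.asarray(p)+E[:3,3];return np.array([c['fx']*q[0]/q[2]+c['cx'],c['fy']*q[1]/q[2]+c['cy']])
def tri(*rs):
    A=0;b=0
    for o,d in rs:
        d=d/np.linalg.norm(d);P=np.eye(3)-np.outer(d,d);A=A+P;b=b+P@o
    return np.linalg.solve(A,b)
E
python3 - <<'E'
from h import *
c=vision.capture('top');s=vision.capture('side')
cr=lambda x,y,ox,oy,k:((x+.5)/k-.5+ox,(y+.5)/k-.5+oy)
P=[onz(c,*cr(*p,85,165,6),.085) for p in [(112,55),(612,170),(570,350),(68,235)]]
for p in P: print('rack',p.round(4))
P=np.array(P);print('ctr',P.mean(0).round(4),'sides',[np.linalg.norm(P[i]-P[i-1]).round(4) for i in range(4)])
l=P[1]+P[2]-P[0]-P[3];print('long axis deg',np.degrees(np.arctan2(l[1],l[0])))
u=l/np.linalg.norm(l);print('holes',P.mean(0)+.045*u,P.mean(0)-.045*u)
# guard circle
print('guard',onz(c,*cr(447,227,85,165,6),.092), 'nutguard',onz(c,*cr(212,174,85,165,6),.092))
# handle top
H=[(350,168),(420,188),(395,258),(328,233)]
Hp=np.array([onz(c,*cr(*p,85,165,6),.183) for p in H]);print('handle top',Hp.round(4),Hp.mean(0))
# side: handle top corners
S=[(270,75),(305,40),(348,62),(316,92)]
Sp=np.array([onz(s,*cr(*p,150,225,4),.183) for p in S]);print('side handle top',Sp.round(4),Sp.mean(0))
# selector
img=c['color'];hsv=cv2.cvtColor(img,cv2.COLOR_RGB2HSV)
m=((hsv[...,0]>12)&(hsv[...,0]<32)&(hsv[...,1]>100)).astype('uint8')
m2=cv2.morphologyEx(m,cv2.MORPH_CLOSE,np.ones((5,5)))
n,lab,st,ce=cv2.connectedComponentsWithStats(m2)
for i in range(1,n):
    if st[i,4]>60: print(st[i],ce[i],onz(c,*ce[i],.076))
for a in((272,290),(272,405),(278,290),(274,405)): print('slot',onz(c,*cr(*a,345,170,6),.07))
w=((hsv[...,1]<60)&(img.min(2)>150)).astype('uint8');n,lab,st,ce=cv2.connectedComponentsWithStats(w)
for i in range(1,n):
    if st[i,4]>30: print('white',st[i],ce[i],onz(c,*ce[i],.073))
E
```

```text
rack [0.5333 0.3456 0.085 ]
rack [0.495  0.1588 0.085 ]
rack [0.4289 0.172  0.085 ]
rack [0.4665 0.3591 0.085 ]
ctr [0.4809 0.2589 0.085 ] sides [np.float64(0.0682), np.float64(0.1908), np.float64(0.0675), np.float64(0.1909)]
long axis deg -101.4700401558405
holes [0.4719864  0.21478637 0.085     ] [0.48988339 0.30298896 0.085     ]
guard [0.47246436 0.21689477 0.092     ] nutguard [0.48977624 0.30389718 0.092     ]
handle top [[0.4874 0.2242 0.183 ]
 [0.4814 0.201  0.183 ]
 [0.4585 0.2083 0.183 ]
 [0.4661 0.2305 0.183 ]] [0.47337464 0.21601603 0.183     ]
side handle top [[0.4852 0.2252 0.183 ]
 [0.4784 0.2023 0.183 ]
 [0.457  0.2097 0.183 ]
 [0.464  0.2292 0.183 ]] [0.47113857 0.21661596 0.183     ]
[256 167  19  20 274] [265.2080292  176.97080292] [ 0.53493193 -0.01297802  0.076     ]
[380 219  21  19 326] [390.39263804 228.33435583] [ 0.42849963 -0.28817694  0.076     ]
slot [ 0.45122927 -0.28888625  0.07      ]
slot [ 0.40925103 -0.28923324  0.07      ]
slot [ 0.45128276 -0.29106238  0.07      ]
slot [ 0.40926979 -0.28995697  0.07      ]
white [385 194  16  16 172] [392.09302326 201.72093023] [ 0.48680129 -0.29235917  0.073     ]
```

```bash
python3 - <<'E'
from h import *
c=vision.capture('top')
g=cv2.cvtColor(c['color'],cv2.COLOR_RGB2GRAY).astype(float)
def slot(ctr):
    # rectified patch on plane z=.072, 0.5mm/px, rows -> -x, cols -> -y
    n=80;px=np.zeros((n,n,2),np.float32)
    for i in range(n):
        for j in range(n): px[i,j]=proj(c,[ctr[0]-(i-n/2)*.0005,ctr[1]-(j-n/2)*.0005,.072])
    P=cv2.remap(g.astype(np.float32),px[...,0],px[...,1],cv2.INTER_CUBIC)
    Q=cv2.GaussianBlur(P,(0,0),2);gx=cv2.Sobel(Q,cv2.CV_32F,1,0);gy=cv2.Sobel(Q,cv2.CV_32F,0,1)
    yy,xx=np.mgrid[:n,:n]-n/2;m=np.hypot(xx,yy)<25
    a=.5*np.arctan2((2*gx*gy)[m].sum(),(gx*gx-gy*gy)[m].sum()) # gradient dir, image (x right,y down)
    # gradient vector (cols=cos a, rows=sin a): world = (-sin a, -cos a); slot perpendicular
    w=np.array([-np.sin(a),-np.cos(a)]);s=np.array([-w[1],w[0]])
    return np.degrees(np.arctan(s[1]/s[0]))
print('gauge slot yaw',slot([.4285,-.2882]),'button',slot([.535,-.013]))
t=c['color']
hsv=cv2.cvtColor(t,cv2.COLOR_RGB2HSV)
for nm,lo,hi in(('green',45,75),('teal',80,95),('purple',130,165)):
    m=((hsv[...,0]>=lo)&(hsv[...,0]<=hi)&(hsv[...,1]>90)).astype('uint8');n,l,st,ce=cv2.connectedComponentsWithStats(m)
    for i in range(1,n):
        if st[i,4]>40: print(nm,st[i],onz(c,*ce[i],.12).round(3))
s=arm.state();Rm=R.from_rotvec(s['orientation']).as_matrix();print(Rm.round(4))
tgt=np.array([.4722,.2163,.26]);print('shift',(Rm.T@(tgt-s['ee_pos'])).round(4))
print('tool y yaw',np.degrees(np.arctan2(Rm[1,1],Rm[0,1])))
E
```

```text
gauge slot yaw -2.7252138 button -23.063066
green [111 237  32  20 436] [0.376 0.272 0.12 ]
green [155 238  28  21 395] [0.376 0.183 0.12 ]
teal [196 217  24  19 337] [0.424 0.104 0.12 ]
teal [ 204  351   82   33 1027] [0.124 0.031 0.12 ]
purple [140 136  28  23 408] [0.589 0.224 0.12 ]
[[-9.643e-01  2.647e-01 -1.000e-04]
 [ 2.647e-01  9.643e-01 -5.000e-04]
 [-1.000e-04 -5.000e-04 -1.000e+00]]
shift [-0.3981 -0.2913 -0.0546]
tool y yaw 74.65340234465106
```

```bash
python3 -m jog '[[0,0,-0.03,0,0,0],[-0.03,-0.02,-0.0546,0,0,0],[-0.06,-0.044,-0.0546,0,0,0],[-0.09,-0.066,-0.0546,0,0,0],[-0.12,-0.088,-0.0546,0,0,0],[-0.15,-0.11,-0.0546,0,0,0],[-0.18,-0.132,-0.0546,0,0,0],[-0.21,-0.154,-0.0546,0,0,0],[-0.24,-0.176,-0.0546,0,0,0],[-0.27,-0.198,-0.0546,0,0,0.01],[-0.3,-0.22,-0.0546,0,0,0.02],[-0.33,-0.242,-0.0546,0,0,0.0236],[-0.36,-0.264,-0.0546,0,0,0.0236],[-0.385,-0.282,-0.0546,0,0,0.0236],[-0.398,-0.291,-0.0546,0,0,0.0236],[-0.398,-0.291,-0.0546,0,0,0.0236],[-0.398,-0.291,-0.0546,0,0,0.0236],[-0.398,-0.291,-0.0546,0,0,0.0236]]' 1 40
python3 - <<'E'
from h import *
s=arm.state();Rm=R.from_rotvec(s['orientation']).as_matrix()
print(s['time'],s['ee_pos'],s['joints'].round(3) if hasattr(s['joints'],'round') else s['joints'])
print('tool y yaw',np.degrees(np.arctan2(Rm[1,1],Rm[0,1])),Rm[:,2])
print('to grasp',(Rm.T@(np.array([.4722,.2163,.119])-s['ee_pos'])).round(4))
for n in('top','side'): cv2.imwrite(f'pics/{n}1.png',vision.capture(n)['color'][:,:,::-1])
E
```

```text
time: 1.75
ee_pos: [0.4716, 0.2175, 0.2598]
orientation: [-0.454, -3.108, 0.001]
wrist_force: [-0.4, 0.2, 0.3]
width: 0.0942
1.75 [0.47155676 0.21750095 0.25982919] [-0.748  0.179  0.293  1.816 -0.056  1.155  0.843]
tool y yaw 73.36299019147846 [-4.76067012e-04 -4.51578870e-04 -9.99999785e-01]
to grasp [-0.001  -0.0009  0.1408]
```

View pics/side1.png

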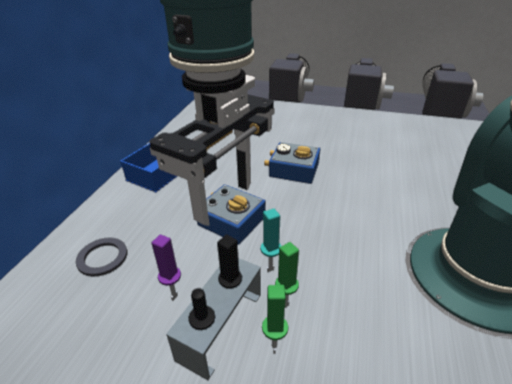

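The side view shows the open gripper above the driver handle (handle top near px 228,243), with the fingers straddling it along the rack and clear of the nut driver. I'll descend and grip.

```bash
python3 -m jog '[[-0.001,-0.001,0.02,0,0,0],[-0.001,-0.001,0.04,0,0,0],[-0.001,-0.001,0.06,0,0,0],[-0.001,-0.001,0.08,0,0,0],[-0.001,-0.001,0.1,0,0,0],[-0.001,-0.001,0.115,0,0,0],[-0.001,-0.001,0.13,0,0,0],[-0.001,-0.001,0.138,0,0,0],[-0.001,-0.001,0.1408,0,0,0],[-0.001,-0.001,0.1408,0,0,0],[-0.001,-0.001,0.1408,0,0,0]]' 1 40
python3 - <<'E'
from h import *
s=arm.state();print(s['time'],s['ee_pos'],s['wrist_force'])
for n in('top','side'): cv2.imwrite(f'pics/{n}2.png',vision.capture(n)['color'][:,:,::-1])
E
```

```text
time: 2.77
ee_pos: [0.4723, 0.2168, 0.1198]
orientation: [0.453, 3.109, 0.0]
wrist_force: [-0.1, 0.4, -0.8]
width: 0.0942
2.7667 [0.47228835 0.21683193 0.11977338] [-0.08582347  0.44025038 -0.76585004]
```

View pics/side2.png

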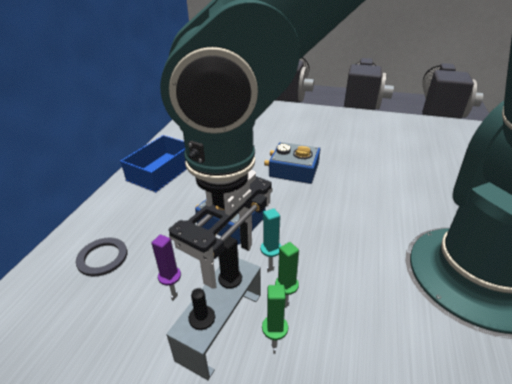

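The fingers now straddle the handle (px 230,262). The nut driver (px 200,300) is clear. Closing.

```bash
python3 -m jog '[[0,0,0,0,0,0],[0,0,0,0,0,0],[0,0,0,0,0,0],[0,0,0,0,0,0],[0,0,0,0,0,0],[0,0,0,0,0,0],[0,0,0,0,0,0],[0,0,0,0,0,0],[0,0,0,0,0,0],[0,0,0,0,0,0],[0,0,0,0,0,0],[0,0,0,0,0,0]]' -1 50
```

```text
time: 3.87
ee_pos: [0.4725, 0.2168, 0.12]
orientation: [0.453, 3.108, 0.001]
wrist_force: [0.5, -0.4, 0.8]
width: 0.0258
```

```bash
python3 -m jog '[[0,0,-0.01,0,0,0],[0,0,-0.025,0,0,0],[0,0,-0.045,0,0,0],[0,0,-0.065,0,0,0],[0,0,-0.085,0,0,0],[0,0,-0.105,0,0,0],[0,0,-0.125,0,0,0],[0,0,-0.145,0,0,0],[0,0,-0.165,0,0,0],[0,0,-0.185,0,0,0],[0,0,-0.2,0,0,0],[0,0,-0.2,0,0,0],[0,0,-0.2,0,0,0]]'
python3 - <<'E'
from h import *
s=arm.state();print(s['wrist_force'],s['wrist_torque'])
c=vision.capture('side');cv2.imwrite('pics/side3.png',c['color'][:,:,::-1])
p=proj(c,[.472,.217,.25]).astype(int);print(p)
k=c['color'][p[1]-75:p[1]+75,p[0]-60:p[0]+60,::-1];cv2.imwrite('pics/side3c.png',cv2.resize(k,None,fx=4,fy=4,interpolation=cv2.INTER_CUBIC))
E
```

```text
time: 4.95
ee_pos: [0.4724, 0.2166, 0.3205]
orientation: [0.453, 3.107, 0.002]
wrist_force: [0.2, -0.4, -1.5]
width: 0.0264
[ 0.22831611 -0.41832727 -1.54782609] [ 0.00362369 -0.04561974  0.04638359]
[223 209]
```

View pics/side3c.png

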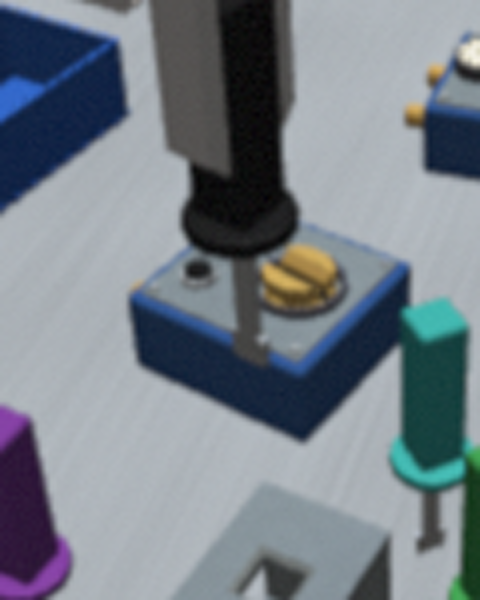

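```bash
python3 - <<'E'
from h import *
s=arm.state();Rm=R.from_rotvec(s['orientation']).as_matrix();c=vision.capture('side')
ctr=s['ee_pos']-.019*Rm[:,2];tip=ctr+.118*Rm[:,2];print('tip',tip,proj(c,tip),'ctr',ctr)
x0,y0=(proj(c,tip)-[30,40]).astype(int)
k=cv2.resize(c['color'][y0:y0+60,x0:x0+60,::-1],None,fx=10,fy=10,interpolation=cv2.INTER_CUBIC)
b=[k.copy(),k.copy()]
for i,(a,o) in enumerate(((0,1),(1,0))):
    for e,q in ((0,0),(.016,0)):
        pts=np.array([proj(c,tip-e*Rm[:,2]+.008*sx*Rm[:,a]+.002*sy*Rm[:,o]) for sx,sy in((1,1),(1,-1),(-1,-1),(-1,1))])
        cv2.polylines(b[i],[(((pts-[x0,y0])+.5)*10).astype(int)],True,(0,0,255),1)
cv2.imwrite('pics/tip3.png',np.hstack([cv2.resize(z,(400,400)) for z in b]))
E
```

```text
tip [0.47206704 0.21657495 0.22053881] [225.08770246 224.18657697] ctr [0.47202204 0.21654589 0.3385388 ]
```

View pics/tip3.png

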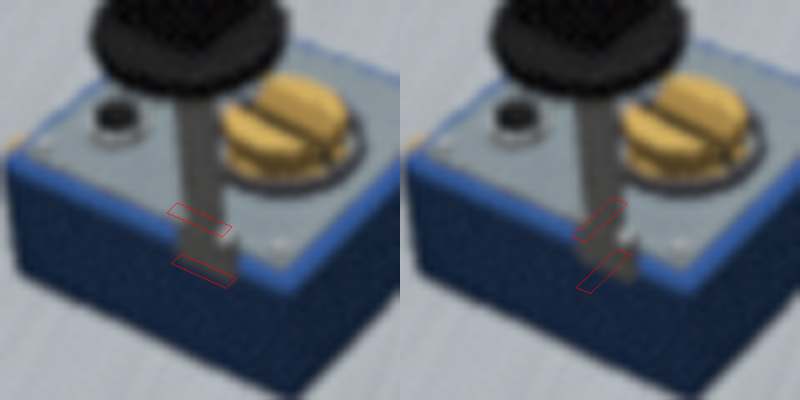

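```bash
python3 - <<'E'
from h import *
c=vision.capture('side')
img=c['color'];hsv=cv2.cvtColor(img,cv2.COLOR_RGB2HSV)
m=((hsv[...,0]>12)&(hsv[...,0]<32)&(hsv[...,1]>100)).astype('uint8')
m=cv2.morphologyEx(m,cv2.MORPH_CLOSE,np.ones((3,3)));n,lab,st,ce=cv2.connectedComponentsWithStats(m)
for i in range(1,n):
    if st[i,4]>40: print(st[i],ce[i],onz(c,*ce[i],.073))
print(proj(c,[.4285,-.2882,.073]))
s=arm.state();Rm=R.from_rotvec(s['orientation']).as_matrix()
ctr=s['ee_pos']-.019*Rm[:,2]
print('shift',(Rm.T@(np.array([.4285,-.2882,.3206])-s['ee_pos'])).round(4), 'yaw x',np.degrees(np.arctan2(Rm[1,0],Rm[0,0])))
E
```

```text
[205  76  41  41 285] [219.98245614  94.63859649] [ 0.81031094 -0.63033655  0.073     ]
[182  83  17   6  75] [189.85333333  85.68      ] [ 0.96568126 -0.6914025   0.073     ]
[233  88  12  14  77] [239.62337662  93.68831169] [ 0.73904967 -0.65782876  0.073     ]
[296 146  14  11 124] [302.64516129 151.51612903] [ 0.42673696 -0.28460907  0.073     ]
[228 194  19  16 207] [237.34782609 202.89371981] [ 0.53405405 -0.01157806  0.073     ]
[302.2542056  150.82100379]
shift [-0.1025 -0.4961 -0.0014] yaw x 163.41521590730193
```

```bash
python3 -m jog '[[-0.002,-0.012,0,0,0,0],[-0.007,-0.034,0,0,0,0],[-0.013,-0.062,0,0,0,0],[-0.019,-0.093,0,0,0,0],[-0.026,-0.124,0,0,0,0],[-0.032,-0.155,0,0,0,-0.02],[-0.038,-0.186,0,0,0,-0.05],[-0.045,-0.217,0,0,0,-0.08],[-0.051,-0.248,0,0,0,-0.11],[-0.058,-0.279,0,0,0,-0.14],[-0.064,-0.31,0,0,0,-0.17],[-0.071,-0.341,0,0,0,-0.2],[-0.077,-0.372,0,0,0,-0.22],[-0.083,-0.403,0,0,0,-0.244],[-0.09,-0.434,0,0,0,-0.244],[-0.096,-0.465,0,0,0,-0.244],[-0.1,-0.485,0,0,0,-0.244],[-0.1023,-0.4966,0,0,0,-0.244],[-0.1023,-0.4966,0,0,0,-0.244],[-0.1023,-0.4966,0,0,0,-0.244]]'
cat > st.py <<'E'
from h import *
import sys
s=arm.state();Rm=R.from_rotvec(s['orientation']).as_matrix()
ctr=s['ee_pos']-.019*Rm[:,2]
print('t',s['time'],'ctr',ctr.round(4),'tip',(ctr+.118*Rm[:,2]).round(4),'yaw x',np.degrees(np.arctan2(Rm[1,0],Rm[0,0])).round(2),'z',Rm[:,2].round(4))
print('F',np.round(s['wrist_force'],2),'T',np.round(s['wrist_torque'],3),'w',s['width'],'j',np.round(s['joints'],2))
if len(sys.argv)>3:
    t=np.array([float(a) for a in sys.argv[1:4]]);print('shift tip ->target',(Rm.T@(t-ctr-.118*Rm[:,2])).round(4))
E
python3 st.py .4285 -.2888 .0
python3 - <<'E'
from h import *
for n in('top','side'):
    c=vision.capture(n);cv2.imwrite(f'pics/{n}4.png',c['color'][:,:,::-1])
E
```

```text
time: 6.77
ee_pos: [0.4273, -0.289, 0.3186]
orientation: [-0.074, -3.139, 0.0]
wrist_force: [0.1, 1.2, -1.2]
width: 0.026
t 6.7667 ctr [ 0.4274 -0.289   0.3376] tip [ 0.4272 -0.289   0.2196] yaw x 177.3 z [-1.8e-03 -2.0e-04 -1.0e+00]
F [ 0.1   1.18 -1.15] T [0.079 0.06  0.001] w 0.02595363469437208 j [-0.16  0.16  0.79  1.75 -0.12  1.28  2.18]
shift tip ->target [-0.0017  0.0003  0.2196]
```

View pics/side4.png

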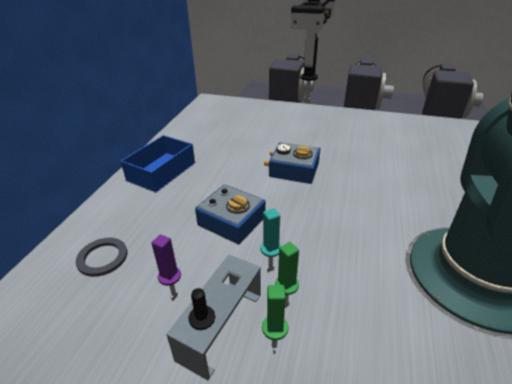

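View pics/top4.png

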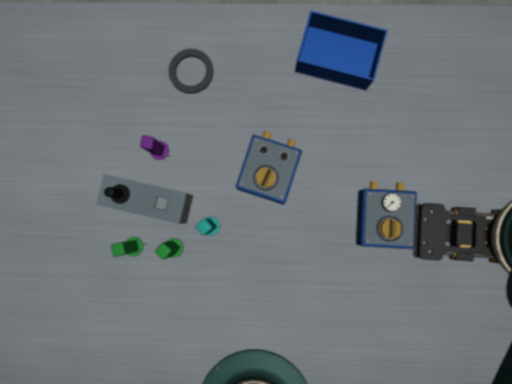

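The driver is now above the gauge unit (side px 310,80), and the empty rack hole shows at top px (161,203). I'll lower it to just above the slot and check.

```bash
python3 -m jog '[[-0.0005,0,0.015,0,0,0],[-0.001,0,0.035,0,0,0],[-0.0015,0,0.055,0,0,0],[-0.0017,0,0.075,0,0,0],[-0.0017,0,0.095,0,0,0],[-0.0017,0,0.115,0,0,0],[-0.0017,0,0.127,0,0,0],[-0.0017,0,0.132,0,0,0],[-0.0017,0,0.132,0,0,0],[-0.0017,0,0.132,0,0,0]]' - 60
python3 st.py .4285 -.2888 .067
python3 - <<'E'
from h import *
for n in('top','side'):
    c=vision.capture(n);p=proj(c,[.43,-.289,.1]).astype(int)
    if n=='top': p=p+[-20,0]
    cv2.imwrite(f'pics/{n}5.png',cv2.resize(c['color'][max(0,p[1]-50):p[1]+50,p[0]-60:p[0]+60,::-1],None,fx=6,fy=6,interpolation=cv2.INTER_CUBIC))
E
```

```text
time: 7.7
ee_pos: [0.43, -0.2879, 0.1876]
orientation: [-0.07, -3.14, 0.0]
wrist_force: [-0.1, -0.9, -1.4]
width: 0.0261
t 7.7 ctr [ 0.43   -0.2879  0.2066] tip [ 0.4299 -0.2879  0.0886] yaw x 177.45 z [-4.e-04 -1.e-04 -1.e+00]
F [-0.11 -0.85 -1.38] T [-0.037 -0.023 -0.035] w 0.026078287827189572 j [-0.1   0.31  0.75  1.92 -0.25  1.01  2.29]
shift tip ->target [ 0.0014 -0.0009  0.0216]
```

View pics/side5.png

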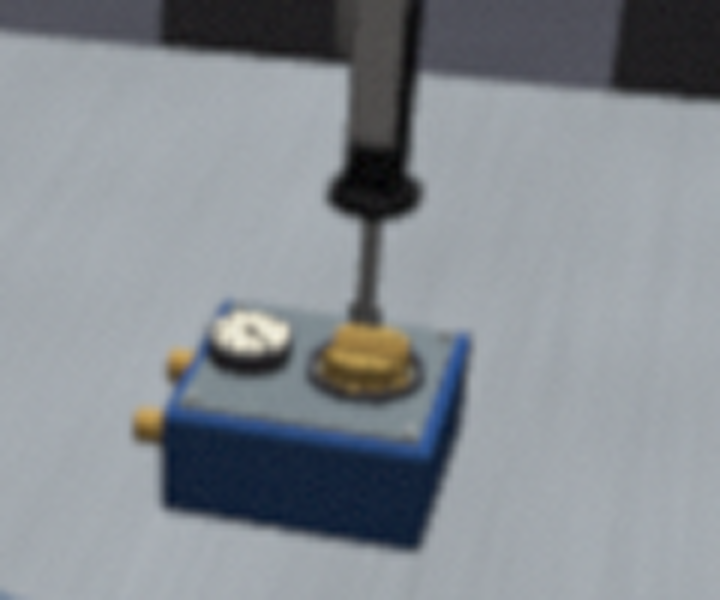

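View pics/top5.png

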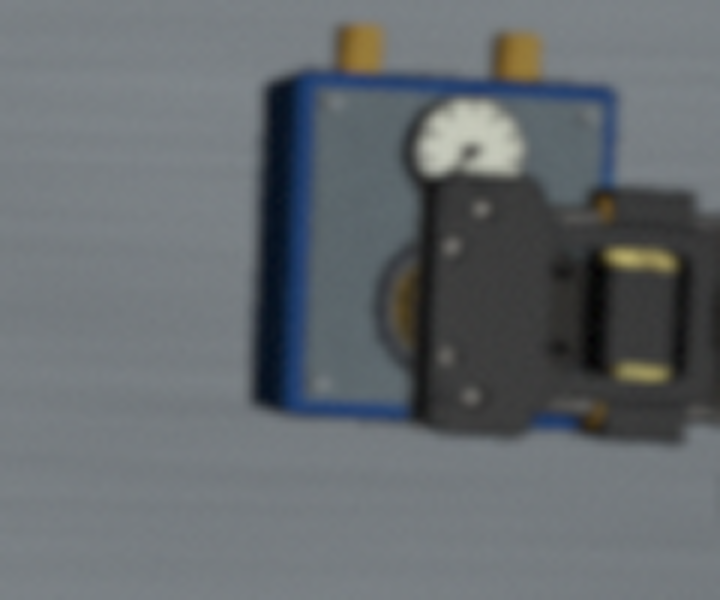

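The blade tip (side crop px 365,320) sits right above the selector centre (370,345) by the expected 12 mm. Inserting slowly.

```bash
python3 -m jog '[[0.0007,-0.0005,0.003,0,0,0],[0.0014,-0.0009,0.006,0,0,0],[0.0014,-0.0009,0.009,0,0,0],[0.0014,-0.0009,0.012,0,0,0],[0.0014,-0.0009,0.015,0,0,0],[0.0014,-0.0009,0.018,0,0,0],[0.0014,-0.0009,0.0205,0,0,0],[0.0014,-0.0009,0.0215,0,0,0],[0.0014,-0.0009,0.0215,0,0,0],[0.0014,-0.0009,0.0215,0,0,0]]'
python3 st.py .4285 -.2888 .067
```

```text
time: 8.63
ee_pos: [0.4287, -0.289, 0.1664]
orientation: [0.07, 3.141, -0.0]
wrist_force: [0.5, 0.4, -1.6]
width: 0.0264
t 8.6333 ctr [ 0.4287 -0.289   0.1854] tip [ 0.4287 -0.289   0.0674] yaw x 177.44 z [ 3.e-04 -3.e-04 -1.e+00]
F [ 0.46  0.35 -1.55] T [-0.05  -0.003  0.007] w 0.02637785727496662 j [-0.08  0.34  0.74  1.94 -0.27  0.97  2.32]
shift tip ->target [0.0002 0.0002 0.0004]
```

```bash
python3 -m jog '[[0,0,0.0003,0,0,0.05],[0,0,0.0003,0,0,0.14],[0,0,0.0003,0,0,0.24],[0,0,0.0003,0,0,0.34],[0,0,0.0003,0,0,0.44],[0,0,0.0003,0,0,0.54],[0,0,0.0003,0,0,0.64],[0,0,0.0003,0,0,0.74],[0,0,0.0003,0,0,0.8],[0,0,0.0003,0,0,0.8]]'
python3 st.py .4285 -.2888 .067
```

```text
time: 9.47
ee_pos: [0.4284, -0.2897, 0.1663]
orientation: [1.292, 2.863, -0.002]
wrist_force: [-2.8, -4.5, -0.3]
width: 0.0262
t 9.4667 ctr [ 0.4284 -0.2897  0.1853] tip [ 0.4284 -0.2899  0.0673] yaw x 131.41 z [-1.0e-04 -1.7e-03 -1.0e+00]
F [-2.84 -4.53 -0.29] T [-1.619  0.908  0.098] w 0.02621658051891925 j [-0.22  0.39  0.93  1.94 -0.37  0.99  1.61]
shift tip ->target [0.0008 0.0008 0.0003]
```

```bash
python3 -m jog '[[0.0003,0.0003,0.0003,0,0,0.08],[0.0005,0.0005,0.0003,0,0,0.17],[0.0008,0.0008,0.0003,0,0,0.27],[0.0008,0.0008,0.0003,0,0,0.37],[0.0008,0.0008,0.0003,0,0,0.47],[0.0008,0.0008,0.0003,0,0,0.57],[0.0008,0.0008,0.0003,0,0,0.67],[0.0008,0.0008,0.0003,0,0,0.74],[0.0008,0.0008,0.0003,0,0,0.77],[0.0008,0.0008,0.0003,0,0,0.77]]'
python3 st.py .4285 -.2888 .067
```

```text
time: 10.3
ee_pos: [0.4284, -0.2894, 0.1662]
orientation: [2.272, 2.167, -0.004]
wrist_force: [-2.4, -4.9, 1.1]
width: 0.0259
t 10.3 ctr [ 0.4284 -0.2893  0.1852] tip [ 0.4283 -0.2897  0.0672] yaw x 87.28 z [-3.0e-04 -3.2e-03 -1.0e+00]
F [-2.42 -4.89  1.12] T [-1.607  0.939  0.045] w 0.025935876747066232 j [-0.34  0.48  1.12  1.95 -0.5   1.03  0.96]
shift tip ->target [0.0009 0.0001 0.0002]
```

```bash
python3 -m jog '[[0.0005,0,0.0003,0,0,0.05],[0.0009,0,0.0003,0,0,0.1],[0.0009,0,0.0003,0,0,0.15],[0.0009,0,0.0003,0,0,0.15]]'
python3 st.py .4285 -.2888 .067
```

```text
time: 10.63
ee_pos: [0.4283, -0.2893, 0.1662]
orientation: [2.428, 1.988, -0.005]
wrist_force: [-2.1, -4.4, 1.5]
width: 0.0261
t 10.6333 ctr [ 0.4283 -0.2892  0.1852] tip [ 0.4283 -0.2897  0.0672] yaw x 78.62 z [-3.0e-04 -4.6e-03 -1.0e+00]
F [-2.13 -4.38  1.47] T [-1.558  0.788  0.056] w 0.026145449146538664 j [-0.36  0.5   1.15  1.95 -0.53  1.04  0.83]
shift tip ->target [0.0009 0.     0.0002]
```

```bash
python3 -m jog '[[0.0005,0,0.0003,0,0,0.04],[0.0009,0,0.0003,0,0,0.08],[0.0009,0,0.0003,0,0,0.1],[0.0009,0,0.0003,0,0,0.1]]'
python3 st.py .4285 -.2888 .067
python3 - <<'E'
from h import *
for n in('side',):
    c=vision.capture(n);p=proj(c,[.43,-.289,.1]).astype(int)
    cv2.imwrite(f'pics/{n}6.png',cv2.resize(c['color'][max(0,p[1]-50):p[1]+50,p[0]-60:p[0]+60,::-1],None,fx=6,fy=6,interpolation=cv2.INTER_CUBIC))
E
```

```text
time: 10.97
ee_pos: [0.4284, -0.2892, 0.1662]
orientation: [2.523, 1.864, -0.006]
wrist_force: [-2.4, -4.9, 1.6]
width: 0.0258
t 10.9667 ctr [ 0.4284 -0.289   0.1852] tip [ 0.4284 -0.2897  0.0672] yaw x 72.93 z [-2.0e-04 -5.8e-03 -1.0e+00]
F [-2.41 -4.92  1.57] T [-1.554  0.921  0.08 ] w 0.02577010073814939 j [-0.37  0.51  1.17  1.95 -0.54  1.04  0.74]
shift tip ->target [ 0.0009 -0.0001  0.0002]
```

View pics/side6.png

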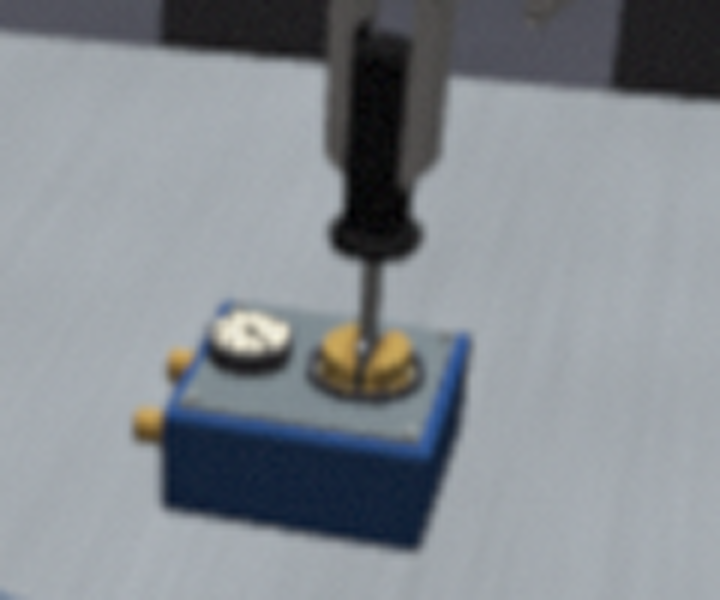

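```bash
python3 - <<'E'
from h import *
c=vision.capture('side');p=proj(c,[.43,-.289,.1]).astype(int);o=np.array([p[0]-60,max(0,p[1]-50)])
for y in (70,75,80,85,90,95,100):
    a=np.radians(y);q=[(((proj(c,[.4285+.019*np.cos(a),-.2888+.019*np.sin(a),z])-o)+.5)*6).round(0) for z in(.064,.07,.076)];print(y,q)
k=c['color'][o[1]+45:o[1]+75,o[0]+45:o[0]+78,::-1]
cv2.imwrite('pics/side7.png',cv2.resize(k,None,fx=20,fy=20,interpolation=cv2.INTER_CUBIC))
E
```

```text
70 [array([343., 388.]), array([344., 377.]), array([345., 367.])]
75 [array([347., 389.]), array([347., 378.]), array([348., 368.])]
80 [array([350., 390.]), array([351., 379.]), array([351., 368.])]
85 [array([353., 391.]), array([354., 380.]), array([355., 369.])]
90 [array([357., 391.]), array([357., 381.]), array([358., 370.])]
95 [array([360., 392.]), array([361., 381.]), array([362., 370.])]
100 [array([363., 392.]), array([364., 381.]), array([365., 370.])]
```

View pics/side7.png

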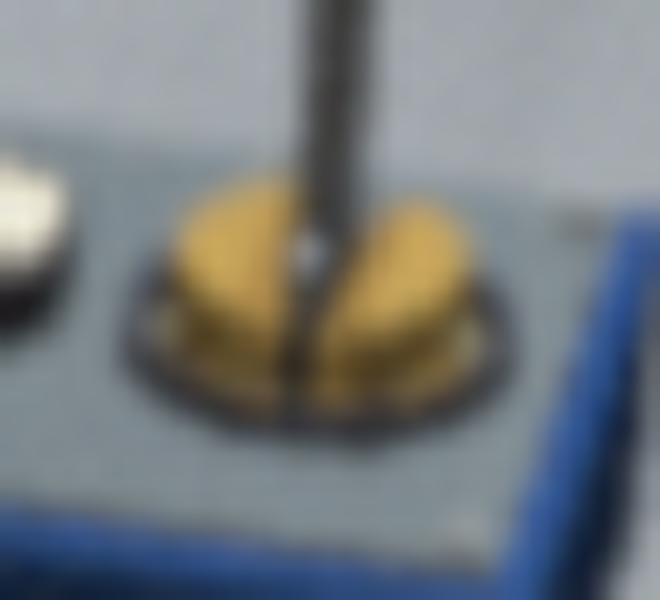

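```bash
python3 -m jog '[[0,0,0,0,0,-0.08],[0,0,0,0,0,-0.16],[0,0,0,0,0,-0.2],[0,0,0,0,0,-0.2],[0,0,-0.005,0,0,-0.2],[0,0,-0.012,0,0,-0.2],[0,0,-0.025,0,0,-0.2],[0,0,-0.045,0,0,-0.2],[0,0,-0.07,0,0,-0.2],[0,0,-0.1,0,0,-0.2],[0,0,-0.13,0,0,-0.2],[0,0,-0.152,0,0,-0.2],[0,0,-0.152,0,0,-0.2],[0,0,-0.152,0,0,-0.2]]'
python3 st.py .4285 -.2888 .067
python3 - <<'E'
from h import *
for n in('top','side'):
    c=vision.capture(n);p=proj(c,[.43,-.289,.1]).astype(int)
    cv2.imwrite(f'pics/{n}8.png',cv2.resize(c['color'][max(0,p[1]-90):p[1]+50,p[0]-60:p[0]+60,::-1],None,fx=4,fy=4,interpolation=cv2.INTER_CUBIC))
E
```

```text
time: 12.23
ee_pos: [0.4287, -0.2884, 0.3195]
orientation: [2.322, 2.108, -0.003]
wrist_force: [0.6, -0.8, -1.9]
width: 0.0259
t 12.2333 ctr [ 0.4286 -0.2883  0.3385] tip [ 0.4289 -0.289   0.2205] yaw x 84.47 z [ 0.0022 -0.0057 -1.    ]
F [ 0.6  -0.81 -1.94] T [-0.02   0.05   0.042] w 0.02592270107067903 j [-0.48  0.25  1.21  1.76 -0.24  1.29  0.69]
shift tip ->target [ 0.001  -0.0008  0.1535]
```

View pics/top8.png

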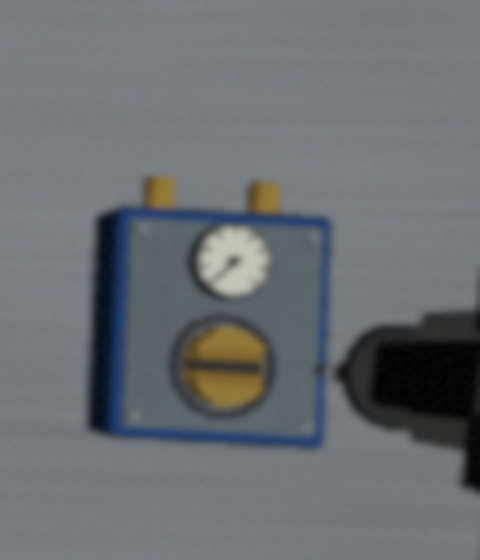

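View pics/side8.png

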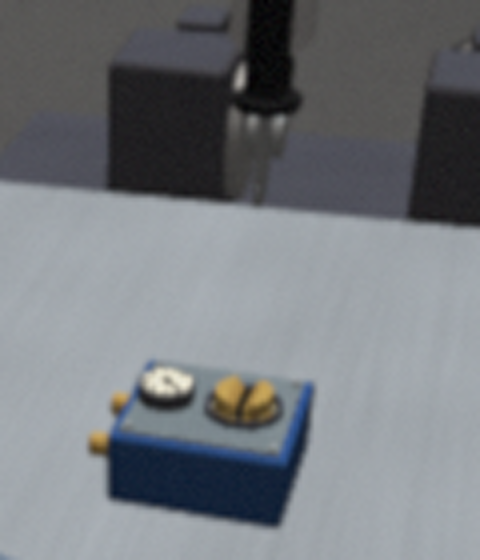

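```bash
python3 - <<'E'
from h import *
c=vision.capture('top')
g=cv2.cvtColor(c['color'],cv2.COLOR_RGB2GRAY).astype(np.float32)
n=80;ctr=[.4285,-.2885]
px=np.array([[proj(c,[ctr[0]-(i-n/2)*.0005,ctr[1]-(j-n/2)*.0005,.072]) for j in range(n)] for i in range(n)],np.float32)
Q=cv2.GaussianBlur(cv2.remap(g,px[...,0],px[...,1],cv2.INTER_CUBIC),(0,0),2);gx=cv2.Sobel(Q,cv2.CV_32F,1,0);gy=cv2.Sobel(Q,cv2.CV_32F,0,1)
yy,xx=np.mgrid[:n,:n]-n/2;m=np.hypot(xx,yy)<25
a=.5*np.arctan2((2*gx*gy)[m].sum(),(gx*gx-gy*gy)[m].sum());w=np.array([-np.sin(a),-np.cos(a)])
print('slot yaw',np.degrees(np.arctan2(w[0],-w[1]))%180)
s=arm.state();Rm=R.from_rotvec(s['orientation']).as_matrix()
tgt=np.array([.4724,.2166,.3200]);print('shift',(Rm.T@(tgt-s['ee_pos'])).round(4))
c=vision.capture('side');ct=s['ee_pos']-.019*Rm[:,2];tip=ct+.118*Rm[:,2];q=proj(c,tip);print('tip px',q,'guard',proj(c,ct+.053*Rm[:,2]))
cv2.imwrite('pics/side9.png',cv2.resize(c['color'][int(q[1])-40:int(q[1])+20,int(q[0])-30:int(q[0])+30,::-1],None,fx=10,fy=10,interpolation=cv2.INTER_CUBIC));print(q.astype(int)-[30,40])
E
```

```text
slot yaw 87.95948
shift [ 0.5064 -0.0046 -0.0052]
tip px [306.23218616 102.93449429] guard [308.08990629  78.57033286]
[276  62]
```

View pics/side9.png

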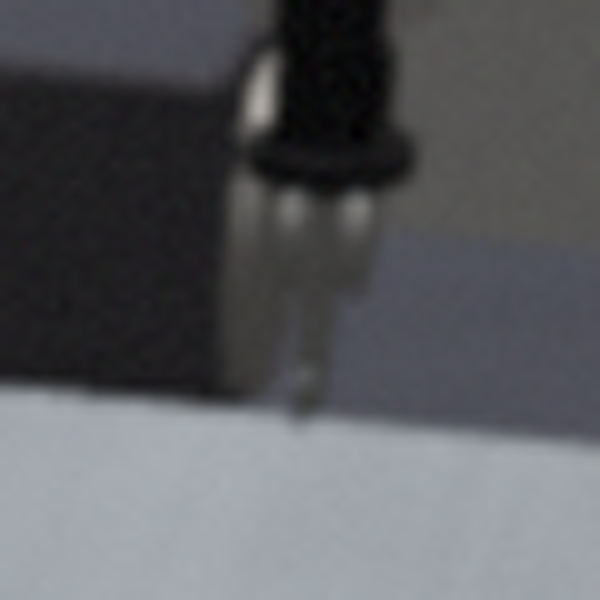

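```bash
python3 -m jog '[[0,0,0,0,0,-0.08],[0.005,0,0,0,0,-0.18],[0.015,0,-0.001,0,0,-0.28],[0.035,0,-0.001,0,0,-0.38],[0.06,-0.001,-0.001,0,0,-0.48],[0.09,-0.001,-0.001,0,0,-0.57],[0.12,-0.001,-0.001,0,0,-0.66],[0.15,-0.001,-0.002,0,0,-0.75],[0.18,-0.002,-0.002,0,0,-0.84],[0.21,-0.002,-0.002,0,0,-0.92],[0.24,-0.002,-0.002,0,0,-1],[0.27,-0.003,-0.003,0,0,-1.08],[0.3,-0.003,-0.003,0,0,-1.16],[0.33,-0.003,-0.003,0,0,-1.24],[0.36,-0.003,-0.004,0,0,-1.3],[0.39,-0.004,-0.004,0,0,-1.35],[0.42,-0.004,-0.004,0,0,-1.378],[0.45,-0.004,-0.005,0,0,-1.378],[0.48,-0.004,-0.005,0,0,-1.378],[0.495,-0.0045,-0.005,0,0,-1.378]]'
python3 st.py .4724 .2166 .21
```

```text
time: 14.1
ee_pos: [0.4708, 0.2084, 0.3184]
orientation: [-0.449, -3.107, 0.012]
wrist_force: [-0.4, -0.3, -1.1]
width: 0.0258
t 14.1 ctr [0.4709 0.2086 0.3374] tip [0.4705 0.2078 0.2194] yaw x 163.57 z [-0.0031 -0.007  -1.    ]
F [-0.36 -0.29 -1.06] T [0.028 0.002 0.024] w 0.025797440957733366 j [-1.09  0.15  0.69  1.75 -0.09  1.29  0.9 ]
shift tip ->target [0.0007 0.0091 0.0094]
```

```bash
python3 -m jog '[[0.0008,0.0083,0,-0.0076,-0.001,0],[0.0008,0.0083,0.01,-0.0076,-0.001,0],[0.0008,0.0083,0.03,-0.0076,-0.001,0],[0.0008,0.0083,0.05,-0.0076,-0.001,0],[0.0008,0.0083,0.07,-0.0076,-0.001,0],[0.0008,0.0083,0.09,-0.0076,-0.001,0],[0.0008,0.0083,0.1,-0.0076,-0.001,0],[0.0008,0.0083,0.1,-0.0076,-0.001,0],[0.0008,0.0083,0.1,-0.0076,-0.001,0]]'
python3 st.py .4724 .2168 .02
python3 - <<'E'
from h import *
c=vision.capture('side');p=proj(c,[.472,.217,.11]).astype(int)
cv2.imwrite('pics/side10.png',cv2.resize(c['color'][p[1]-70:p[1]+60,p[0]-60:p[0]+60,::-1],None,fx=4,fy=4,interpolation=cv2.INTER_CUBIC))
E
```

```text
time: 14.85
ee_pos: [0.4722, 0.215, 0.2185]
orientation: [-0.451, -3.109, 0.001]
wrist_force: [0.4, 1.2, -1.1]
width: 0.0255
t 14.85 ctr [0.4722 0.215  0.2375] tip [0.4722 0.2149 0.1195] yaw x 163.49 z [-3.e-04 -4.e-04 -1.e+00]
F [ 0.44  1.23 -1.12] T [ 0.031 -0.022  0.007] w 0.025533279748625112 j [-1.06  0.25  0.67  1.88 -0.18  1.07  0.97]
shift tip ->target [0.0003 0.0019 0.0995]
```

View pics/side10.png

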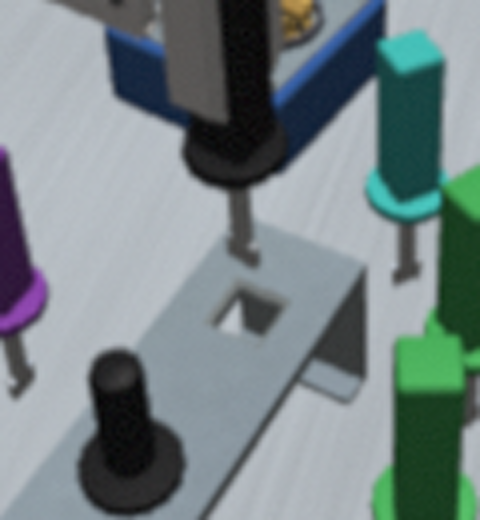

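The blade (crop px 243,258) hangs directly above the empty hole (250,308). Lowering it in.

```bash
python3 -m jog '[[0.0003,0.0019,0.004,0,0,0],[0.0003,0.0019,0.012,0,0,0],[0.0003,0.0019,0.022,0,0,0],[0.0003,0.0019,0.034,0,0,0],[0.0003,0.0019,0.046,0,0,0],[0.0003,0.0019,0.058,0,0,0],[0.0003,0.0019,0.07,0,0,0],[0.0003,0.0019,0.08,0,0,0],[0.0003,0.0019,0.088,0,0,0],[0.0003,0.0019,0.094,0,0,0],[0.0003,0.0019,0.0975,0,0,0],[0.0003,0.0019,0.0975,0,0,0],[0.0003,0.0019,0.0975,0,0,0]]'
python3 st.py .4724 .2168 .02
```

```text
time: 15.98
ee_pos: [0.473, 0.2173, 0.1218]
orientation: [0.451, 3.108, 0.001]
wrist_force: [-0.0, -0.1, -1.0]
width: 0.0257
t 15.9833 ctr [0.473  0.2173 0.1408] tip [0.4731 0.2174 0.0228] yaw x 163.51 z [ 9.e-04  5.e-04 -1.e+00]
F [-0.03 -0.14 -1.02] T [-0.059 -0.023  0.021] w 0.025685493409912764 j [-1.    0.39  0.62  1.97 -0.29  0.87  1.06]
shift tip ->target [ 0.0005 -0.0008  0.0028]
```

Down a final 1.5 mm, then release with a low grip force and open.

```bash
python3 -m jog '[[0.0003,-0.0005,0.001,0,0,0],[0.0003,-0.0005,0.0015,0,0,0],[0.0003,-0.0005,0.0015,0,0,0]]'; python3 -m jog '[[0,0,0,0,0,0],[0,0,0,0,0,0],[0,0,0,0,0,0],[0,0,0,0,0,0],[0,0,0,0,0,0],[0,0,0,0,0,0],[0,0,0,0,0,0],[0,0,0,0,0,0],[0,0,0,0,0,0],[0,0,0,0,0,0],[0,0,0,0,0,0],[0,0,0,0,0,0]]' 1
```

```text
time: 16.23
ee_pos: [0.4727, 0.2171, 0.1205]
orientation: [0.45, 3.108, 0.002]
wrist_force: [0.2, 0.0, -1.5]
width: 0.0257
time: 17.23
ee_pos: [0.4727, 0.217, 0.1205]
orientation: [0.451, 3.108, 0.002]
wrist_force: [-0.0, 0.2, 0.8]
width: 0.0935
```

```bash
python3 -m jog '[[0,0,-0.01,0,0,0],[0,0,-0.025,0,0,0],[0,0,-0.045,0,0,0],[0,0,-0.07,0,0,0],[0,0,-0.095,0,0,0],[0,0,-0.12,0,0,0],[0,0,-0.145,0,0,0],[0,0,-0.17,0,0,0],[0,0,-0.19,0,0,0],[0,0,-0.19,0,0,0],[0,0,-0.19,0,0,0],[0,0,-0.19,0,0,0]]'
python3 - <<'E'
from h import *
for n in('top','side'):
    c=vision.capture(n);cv2.imwrite(f'pics/{n}11.png',c['color'][:,:,::-1])
    if n=='side':
        cv2.imwrite('pics/side11c.png',cv2.resize(c['color'][225:375,150:290,::-1],None,fx=4,fy=4,interpolation=cv2.INTER_CUBIC))
E
```

```text
time: 18.23
ee_pos: [0.4722, 0.2168, 0.3103]
orientation: [0.45, 3.108, 0.001]
wrist_force: [0.9, -0.7, 0.3]
width: 0.0939
```

View pics/side11c.png

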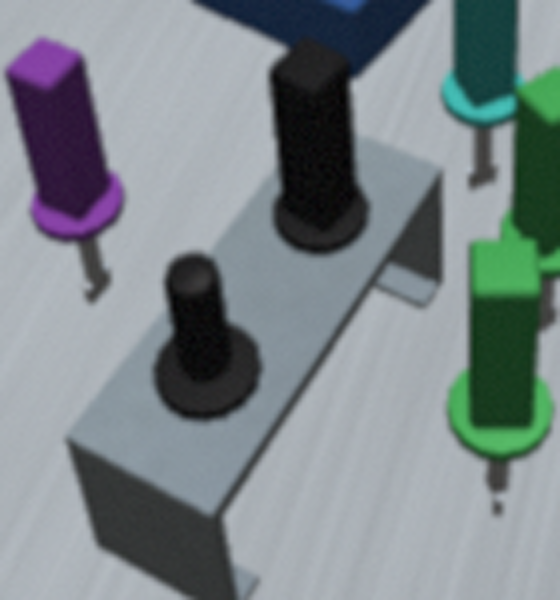

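View pics/top11.png

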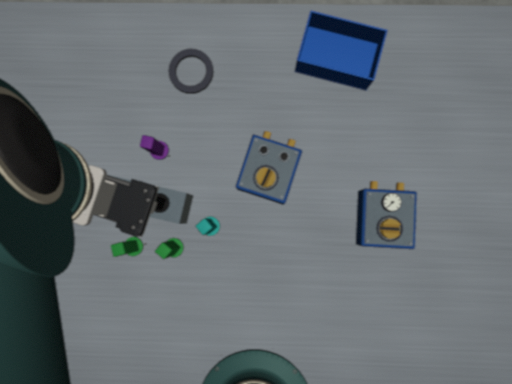

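The side picture matches the start: the driver handle top is at crop px (312,65), and the guard is flat on the plate at (320,215). The nut driver hasn't moved. The top view shows the gauge selector's slot turned a quarter turn (390,229), with the button unit unchanged. Handing in.

```bash
python3 -c "
from plant import arm
print(arm.state()['joint_velocities']); arm.close_job()"
```

```text
[ 6.21572355e-05  1.93029797e-03 -2.40732133e-03 -2.91716734e-03
  3.83338638e-04 -7.95101787e-04  9.84335419e-05]
the job is handed in; nothing more can be done
```

I took the flat screwdriver out of the rack, turned the selector on the gauge unit clockwise to its stop, put the screwdriver back in the same hole and let go. I handed the job in at about 18 s of the 61 s allowed; no verdict is reported.

- **Turn:** In the top view the slot went from -2.7° to 88.0°, which is the same as -92.0°, so it turned about 89°. The blade was about 9 mm deep in the slot during the turn. The wrist torque never rose clearly at the stop, so I rely on the slot angle measured after lifting the blade out.
- **Return:** The last side picture matches the starting one: the guard is flat on the plate and the handle is upright in its hole. The TCP was within about 1 mm of its pickup position when I let go. I then raised the open gripper well clear.
- **Left alone:** The nut driver, the button unit's selector and the look-alikes looked unchanged in the last pictures.
- **Disagreement:** The side view put the selector centre about 4 mm from the top view's estimate, because it also sees the selector's side wall. I used the top view, and the blade went in without noticeable force.

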